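Index the carving stand to its next face

TASK

The gilded cup on the blue carving stand has to be turned to its next face: pull the red sprung index pin up out of its hole, swing it counter-clockwise (seen from above) round to the brass segment, and let it spring fully home in the hole there. The segment was clamped on by eye, so feel for its hole, and do not wrench the pin against the ring. Do not touch the cup, do not disturb the other things on the bench, and finish with the knob let go and everything still.

Things in the scene. Friction and masses are not known exactly. Their poses are not given: they have to be found in the camera images.
- stand: Blue indexing stand fixed to the bench: round base 310 mm across, 22 mm high; on it a turntable (radius 74 mm, up to 62 mm height) with a radial blue arm, 30 mm wide, top at 52 mm, reaching 146 mm out, that carries the index pin. Origin: on the vertical pivot at bench height, z up. In the stand's frame the arm points at -115 degrees (from its x axis, about z) plus joint turn.
- turn (a joint): Angle of turntable, cup and arm about the pivot, rad, positive counter-clockwise seen from above; 0 at the start, with the pin in the hole of the dark steel sector. End stops at -0.3 and 1.35. Turns easily (0.10 N m of friction) and stays where it is left; only the pin locks it.
- index_pin (a joint): Lift of the sprung pin, m: 0 = fully home in a hole (start), 0.0115 when its tip rides on the steel sector, 0.0105 when it rides on the brass segment, 0.018 = end of travel. Spring and weight push it down with 8 N at home, 12 N at full lift; damping 40 N per m/s: let go, it drops in under 0.2 s. Steel pin 10 mm across, its flat foot stepped to 8.4 mm over the last 2 mm.
- knob_top (a point): Centre of the top of the red knob of the index pin: an upright cylinder 26 mm across, 32 mm tall, straight above the pin, 125 mm from the pivot. At the start its top is 94 mm and its underside 62 mm above the bench (10 mm above the arm); it rises with the pin and goes round with the arm.
- ring: Index ring under the arm, 105 to 145 mm from the pivot; origin and axes as stand. Dark steel sector, top 34 mm above the bench, from -20 to +35 degrees about the start hole; from under its + end comes a brass segment, 1 mm lower, with one hole, 125 mm from the pivot, somewhere between +42 and +62 degrees (unmeasured). Holes 12 mm square. Greased: the riding pin drags with some 3 N.
- start_hole (a point): Centre of the mouth of the start hole in the dark steel sector, 34 mm above the bench, 125 mm from the pivot; hidden by the arm at the start. Both holes are 2 mm wider than the pin and over 10 mm deep; the riding pin drops by itself when it comes over one.
- cup: Gilded wooden cup, freshly gilded, not to be touched: 140 mm tall, up to 45 mm in radius, screwed upright on the centre of the turntable and turning with it; its foot is 62 mm and its rim 202 mm above the bench. Origin: centre of its foot.
- mallet: Wooden carver's mallet standing on its head, loose: head 72 mm across and 105 mm tall, handle up to 225 mm. Origin: centre of its underside.
- glue: Green glue bottle, loose, upright, 56 mm across, 150 mm tall. Origin: centre of its underside.
- blank: Pale wood blank, loose, 140 x 60 x 50 mm. Origin: centre of its underside.
- chisel: Round-handled carving tool lying loose on the bench, 220 mm long. Origin: centre of its underside.

How it is judged:
By the outcome, as a careful person would: the job done as asked, in the order asked, and still so for the second after the job is handed in, with the robot touching nothing.
It also fails if it takes over 61 s, if anything falls off the work surface, if the arm or the gripper's body presses on something with over 40 N, if the wrist force passes 120 N, or if a joint passes its speed limit or range.

ROBOT

A 6-joint arm with a two-finger parallel gripper is mounted at the origin on the work surface. World frame = base frame: x ahead of the robot, y to its left, z up, the work surface at z = 0. Lengths are in m, angles in rad, forces in N, time in s.
With the tool pointing down it reaches from about 0.25 to 0.725 m from the base axis. Payload 9.7 kg.
Tool frame: the origin (TCP) lies midway between the tips of the shut fingers; the grasp point (between the pads) lies 19 mm behind it (grip_point_offset is the distance from the TCP to the grasp point, in m); z points along the fingers, y is the line along which they close (so a half turn about z gives the same grasp; the last joint's range is limited). The gripper opens to 85 mm and grips with 20 to 120 N. Pads are 22 mm wide; open, the fingers measure 114 mm over their backs; the gripper's body (76 mm by 85 mm) begins 54 mm behind the grasp point. The pads swing forward as they close: fully open they stand 13 mm farther back than shut.
Start: joints at [0, 0.087, 0.176, 1.66, 0, 1.571], TCP at [0.55, -0, 0.231] pointing down, gripper open.
Joint ranges: [-3.13, 3.13], [-0.85, 1.81], [-1.15, 1.24], [-2.2, 2.28], [-1.44, 1.52], [-3.14, 3.14]. Speed limits (rad/s): [2.22, 2.22, 2.57, 3.14, 3.14, 3.14].

INTERFACE

Orientations are given as a unit quaternion [w, x, y, z].
In Python, from cell import state, read_camera, camera_model, sign_off, grip_point_offset gives the robot as it stands.
- The arm moves only by the tool send_rows, never from a script. Its arguments are lists of equal length, an entry for each row: "gripper": the finger opening in mm, from 0 to 85.4; "travel": the shift along the tool's x, y, z in mm, a list of three; "roll": the turn about the tool's z in degrees. In form: {"gripper": [gripper, ...], "travel": [[dx, dy, dz], ...], "roll": [roll, ...]}. A call has 1 to 20 rows; each row is the pose to reach, as a shift and turn from the pose commanded when the call began, along the tool's axes at that moment; what a row does not reach only later rows make up. A row lasts 1/8 s, in which the tool goes at most 62.5 mm and 10.7 degrees, less where a joint would pass 70% of its speed; a pose out of reach is approached as far as the arm can. A call with a gripper value outside its range is refused whole. The fingers move at their own pace and stop on an object; "force" is the grip in N (left out, the last holds). Time passes only in rows, so rows that repeat a pose let the fingers close. It gives the time, the measured TCP pose, the force, the opening and the grip force at its end, in the units of the state.
- state(): the state, without advancing time (a new reading comes with each control period).
- read_camera(name): name is "scene" or "side" or "wrist"; returns (picture, depth): 384x512x3 uint8, red, green, blue; 384x512 float32, m along the optical axis (not along the pixel's ray), 0 where there is no reading.
- camera_model(name): a dict with "K" (3x3 intrinsics, pixels), "k1" (the pictures are not rectified: a ray, as slopes to the right and down, at radius r is drawn at 1 + k1 r^2 times it, then the intrinsics apply), "T" (4x4, takes a point from camera to world coordinates). Camera axes: x right, y down, z forward; pixel columns grow to the right and rows downward; lengths in m; the calibration is good to about 2 mm. A picture is of the moment at which its call begins: read the wrist's pose just before it. camera_model takes no time and is no camera call; for the wrist camera it gives the pose at the moment of the call.
- sign_off(): hands the job in; it is judged then, once.
The state is a dict: "t": time; "joint_positions": joint angles; "joint_velocities": joint speeds; "joint_efforts": joint torques, N m; "tcp_pos": TCP position; "tcp_rot": TCP orientation; "contact_force": force on the tool from outside, world axes, zero at the start; "torque": the same for the moment, N m; "finger_gap": opening from 0.0 (shut) to 1.0 (fully open); "finger_force": force on a finger pad.
Only numpy, scipy, OpenCV 4.12 (cv2) and the standard library are available. Lean on these libraries where they do the work, as an engineer would, in place of code of your own. Each camera call takes 0.05 s, during which the arm holds its last target. There are 200 camera calls.

## Working session

There is one attempt and no reset: what is moved stays moved. The work goes in short steps, Python scripts to look and compute and a tool call to move; the robot and the scene stay as the last step left them, time stands still between calls to the robot, and variables do not carry over. Pictures are saved under pics/ and viewed, at most 10 in all, crops included, and the job is handed in when it is done.

Besides the shell and the picture viewer there is one more tool, called after ">>>" by a JSON object that holds its "fn" and its "kwargs", one argument or row to a line. send_rows: Moves the arm, as the interface text tells. Its arguments: {"type":"object","properties":{"gripper":{"type":"array","items":{"type":"number"}},"travel":{"type":"array","items":{"type":"array","items":{"type":"number"}}},"roll":{"type":"array","items":{"type":"number"}},"force":{"type":"number"}},"required":["gripper","travel","roll"]}

```bash
ls; mkdir -p pics
cat > h.py <<'E'
import numpy as np, cv2
from cell import *
def px2ray(m,u,v):
    K=np.array(m["K"]);k=m["k1"]
    xd=(u-K[0,2])/K[0,0];yd=(v-K[1,2])/K[1,1]
    x,y=xd,yd
    for _ in range(20):
        s=1+k*(x*x+y*y);x,y=xd/s,yd/s
    return np.array([x,y,1.0])
def onplane(m,u,v,z):
    T=np.array(m["T"]);d=T[:3,:3]@px2ray(m,u,v);o=T[:3,3]
    return o+d*(z-o[2])/d[2]
def atdepth(m,u,v,dep):
    T=np.array(m["T"]);return T[:3,:3]@(px2ray(m,u,v)*dep)+T[:3,3]
def blobs(mask,amin=60):
    n,l,s,c=cv2.connectedComponentsWithStats(mask.astype(np.uint8))
    return [(int(s[i,4]),c[i].round(1),s[i,:4]) for i in range(1,n) if s[i,4]>amin],l
E
python3 - <<'E'
from h import *
ims=[]
for n in("scene","side"):
    p,d=read_camera(n);np.savez(f"{n}0.npz",p=p,d=d,**{k:np.array(v) for k,v in camera_model(n).items()})
    cv2.imwrite(f"pics/{n}0.png",p[...,::-1])
    m=camera_model(n);h=cv2.cvtColor(p,cv2.COLOR_RGB2HSV)
    red=((h[...,0]<8)|(h[...,0]>172))&(h[...,1]>150)&(h[...,2]>60)
    b,l=blobs(red)
    for a,c,s in b:
        print(n,a,c,s,[onplane(m,*c,.078).round(3)])
    print(np.array(m["T"]).round(3).tolist())
print(state()["tcp_pos"],state()["tcp_rot"],grip_point_offset,state()["t"])
E
```

```text
pics
scene 85 [216.2 187.9] [213 182   8  13] [array([ 0.492, -0.061,  0.078])]
[[0.239, 0.523, -0.818, 1.741], [0.971, -0.147, 0.19, -0.217], [-0.021, -0.84, -0.542, 0.883], [0.0, 0.0, 0.0, 1.0]]
side 76 [284.8 178.1] [282 173   7  12] [array([ 0.493, -0.064,  0.078])]
[[-0.968, -0.128, 0.213, 0.317], [-0.249, 0.532, -0.809, 0.99], [-0.01, -0.837, -0.547, 0.716], [0.0, 0.0, 0.0, 1.0]]
[ 5.49788772e-01 -2.80003252e-07  2.30655239e-01] [-4.34477799e-04  7.07125826e-01  7.07087482e-01 -4.13323149e-04] 0.0187 0.1
```

View pics/scene0.png

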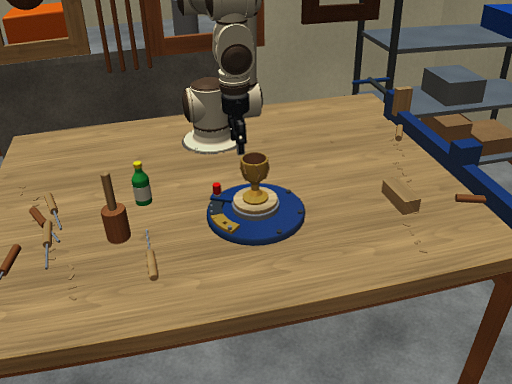

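View pics/side0.png

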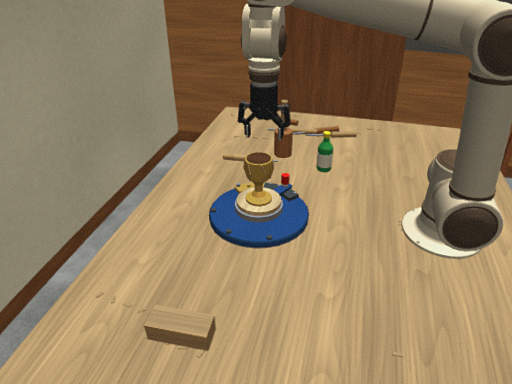

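The scene view shows the stand centred near (256,212) with the red knob at (216,188). The brass segment, with dark spots, is near (225,222). The mallet (117,225) and glue (142,188) are off to the left.

Run:
```python
from h import *
from scipy.optimize import least_squares
for n in("scene","side"):
    z=np.load(f"{n}0.npz");p=z["p"];m={k:z[k] for k in("K","k1","T")};h=cv2.cvtColor(p,cv2.COLOR_RGB2HSV)
    blue=(h[...,0]>105)&(h[...,0]<125)&(h[...,1]>150);b,l=blobs(blue,1000)
    b=[x for x in b if 150<x[1][1]<260 and 200<x[1][0]<310];print(n,b)
    c=b[0][1];ll=l[int(c[1])+25,int(c[0])]
    big=max(range(1,l.max()+1),key=lambda i:((l==i)[180:245,205:310]).sum())
    cs=max(cv2.findContours((l==big).astype(np.uint8),0,1)[0],key=len);hull=cv2.convexHull(cs)[:,0]
    # lower outline only (top rim edge hides nothing): use points at base top via far half
    P=np.array([onplane(m,u,v,.022)[:2] for u,v in hull])
    f=least_squares(lambda q:np.hypot(*(P-q[:2]).T)-.155,P.mean(0),loss="soft_l1",f_scale=.003);print("pivot",f.x.round(4),"res mm",(f.fun*1000).round(0))
    # gold cup rim
    br=(h[...,0]>15)&(h[...,0]<28)&(h[...,1]>170)&(h[...,2]>90)
    for a,cc,s in blobs(br,25)[0]:
        if 190<cc[0]<320 and 140<cc[1]<250: print("gold",a,cc,s,onplane(m,*cc,.033).round(3))
z=np.load("scene0.npz");m={k:z[k] for k in("K","k1","T")}
for nm,u,v in(("glue",143,203),("mallet",118,240),("chiseltip",147,233),("chisel",152,277),("blank",405,212)):print(nm,onplane(m,u,v,0).round(3))
c=cv2.resize(z["p"][165:255,195:315],None,fx=6,fy=6,interpolation=cv2.INTER_CUBIC);cv2.imwrite("pics/crop.png",c[...,::-1])
```

```text
scene [(2381, array([259.8, 216.4]), array([207, 184,  97,  61], dtype=int32))]
pivot [0.5639 0.0409] res mm [ 1.  1.  3.  2.  2.  1.  1.  1.  1.  1.  0.  3. -6. -8. -8. -7.  9. 11.
 10.  8.  8.  6.  4.  2. -2. -3. -7. -9.  8. 13. -2. -1. -0.]
gold 40 [246.7 163.5] [241 157  15  11] [0.292 0.08  0.033]
gold 212 [255.8 195.6] [243 189  25  15] [0.502 0.063 0.033]
gold 115 [223.6 222.3] [211 214  28  18] [ 0.615 -0.063  0.033]
side [(2867, array([257.8, 221.6]), array([210, 189,  98,  58], dtype=int32))]
pivot [0.5501 0.0637] res mm [ 2. -2. -2. -3. -5. -6. -4. -2. -0. -0.  1.  2.  3.  2.  2.  1.  0. -0.
  0. -2. -2. -4. -6. -7. -6. -4. -2. -0.  2.  3.]
gold 30 [267.8 166.7] [264 163   8   8] [ 0.58  -0.203  0.033]
gold 74 [256.  172.4] [250 164  14  18] [ 0.612 -0.153  0.033]
gold 55 [257.8 192.6] [251 186  15  12] [ 0.574 -0.028  0.033]
glue [ 0.397 -0.297  0.   ]
mallet [ 0.575 -0.379  0.   ]
chiseltip [ 0.564 -0.292  0.   ]
chisel [ 0.762 -0.288  0.   ]
blank [0.673 0.508 0.   ]
```

View pics/crop.png

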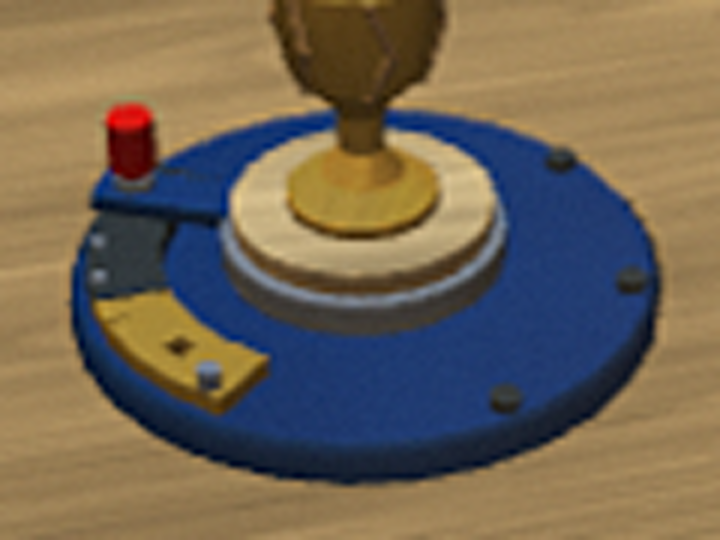

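>>> {"fn": "send_rows", "kwargs": {
  "gripper": [85,85,85,85,85,85],
  "travel": [
    [0,0,-50],
    [0,0,-100],
    [-40,-20,-120],
    [-60,-60,-120],
    [-60,-60,-120],
    [-60,-60,-120]
  ],
  "roll": [0,0,10,20,28,28]
}}

```text
t: 0.85
tcp_pos: [0.4898, -0.0602, 0.3513]
tcp_rot: [0.0, 0.857, 0.515, 0.0]
contact_force: [-0.1, 0.1, -0.1]
finger_gap: 0.994
finger_force: 0.0
```

Run:
```python
from h import *
m=camera_model("wrist");s=state();p,d=read_camera("wrist");np.savez("w1.npz",p=p,d=d,**{k:np.array(v) for k,v in m.items()})
cv2.imwrite("pics/w1.png",p[...,::-1]);print(s["tcp_pos"],s["tcp_rot"],s["t"],m["T"])
h=cv2.cvtColor(p,cv2.COLOR_RGB2HSV)
red=((h[...,0]<8)|(h[...,0]>172))&(h[...,1]>150)&(h[...,2]>60)
for a,c,q in blobs(red)[0]:print(a,c,q,onplane(m,*c,.094).round(4))
```

```text
[ 0.48978919 -0.0602329   0.35130752] [4.76349873e-05 8.57066798e-01 5.15205295e-01 7.34469345e-05] 0.85 [[ 8.83513252e-01 -4.49232702e-01 -1.32643553e-01  5.24401498e-01]
 [-4.68405769e-01 -8.46980357e-01 -2.51436495e-01  4.88065739e-03]
 [ 6.07012576e-04  2.84278481e-01 -9.58741559e-01  4.94067830e-01]
 [ 0.00000000e+00  0.00000000e+00  0.00000000e+00  1.00000000e+00]]
401 [256.1 155.8] [246 144  21  24] [ 0.4955 -0.0594  0.094 ]
```

View pics/w1.png

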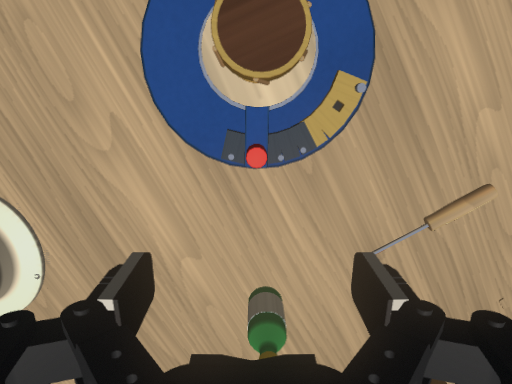

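The wrist view shows the knob at (256,156), the brass hole as a dark square near (339,106), the base arc and the cup. I'll measure these properly.

Run:
```python
from h import *
from scipy.optimize import least_squares
z=np.load("w1.npz");p=z["p"];m={k:z[k] for k in("K","k1","T")};h=cv2.cvtColor(p,cv2.COLOR_RGB2HSV).astype(int)
blue=(h[...,0]>105)&(h[...,0]<125)&(h[...,1]>150)
b,l=blobs(blue,2000);big=np.bincount(l[l>0]).argmax()
hull=cv2.convexHull(max(cv2.findContours((l==big).astype(np.uint8),0,1)[0],key=len))[:,0]
hull=hull[hull[:,1]>4]
P=np.array([onplane(m,u,v,.022)[:2] for u,v in hull])
f=least_squares(lambda q:np.hypot(*(P-q[:2]).T)-.155,[.55,.05],loss="soft_l1",f_scale=.002);pv=f.x
print("pivot",pv.round(4),(f.fun*1000).round(1))
# knob top: brighter red
red=((h[...,0]<8)|(h[...,0]>172))&(h[...,1]>150)
print("red V hist",np.percentile(h[...,2][red],[5,25,50,75,95]))
for t in(0,150,200):
    r=red&(h[...,2]>t)
    for a,c,q in blobs(r,100)[0]:
        k=onplane(m,*c,.094)[:2];v=k-pv;print("knob",t,a,q,k.round(4),np.hypot(*v).round(4),np.degrees(np.arctan2(v[1],v[0])).round(2))
sub=(h[92:120,326:352,2]<75);
for a,c,q in blobs(sub,10)[0]:
    c=c+[326,92];k=onplane(m,*c,.033)[:2];v=k-pv;print("hole",a,c,q,k.round(4),np.hypot(*v).round(4),np.degrees(np.arctan2(v[1],v[0])).round(2))
# arm axis direction: blue arm depth check
print("depth knob pt",atdepth(m,256,154,z["d"][154,256]).round(4), "base",atdepth(m,170,90,z["d"][90,170]).round(4))
```

```text
pivot [0.5581 0.053 ] [ -5.7  -4.3  -4.2  -3.9  -4.5  -4.5  -4.9 -22.7  -0.2   0.6   1.    0.6
   0.9   0.5   1.   -0.4  -0.2  -0.3  -2.   -2.   -2.1  -2.6  -2.5  -3.5
  -4.5  -4.5  -5.4]
red V hist [ 74. 205. 220. 220. 220.]
knob 0 401 [246 144  21  24] [ 0.4955 -0.0594] 0.1286 -119.13
knob 150 337 [246 148  21  20] [ 0.4948 -0.061 ] 0.1304 -119.06
knob 200 303 [247 148  20  19] [ 0.4949 -0.061 ] 0.1303 -119.01
hole 55 [337.9 105.7] [ 8  9  9 10] [ 0.6171 -0.0605] 0.1279 -62.51
depth knob pt [ 0.4964 -0.0575  0.0937] base [0.4307 0.061  0.0229]
```

```bash
cat >> h.py <<'E'
from scipy.spatial.transform import Rotation as Rn
PV=np.array([.5556,.0483])
def R_():
    q=np.array(state()["tcp_rot"]);return Rn.from_quat(q[[1,2,3,0]]).as_matrix()
def yang(): R=R_();return np.degrees(np.arctan2(R[1,1],R[0,1]))
def totool(world): return (R_().T@(np.array(world)-state()["tcp_pos"])*1000).round(1)
E
python3 - <<'E'
from h import *
print(np.array(state()["joint_positions"]).round(3),yang(),totool([.4949,-.061,.115]))
E
```

```text
[-0.122  0.033  0.36   1.897  0.     1.935] -27.82968430059497 [  1.4   4.8 236.1]
```

>>> {"fn": "send_rows", "kwargs": {
  "gripper": [85,85,85,85,85,85,85,85,85,85,85,85,85,85,85,85,85,85,85,85],
  "travel": [
    [1.4,4.8,0],
    [1.4,4.8,0],
    [1.4,4.8,0],
    [1.4,4.8,0],
    [1.4,4.8,20],
    [1.4,4.8,40],
    [1.4,4.8,60],
    [1.4,4.8,80],
    [1.4,4.8,90],
    [1.4,4.8,100],
    [1.4,4.8,100],
    [1.4,4.8,100],
    [1.4,4.8,100],
    [1.4,4.8,100],
    [1.4,4.8,100],
    [1.4,4.8,100],
    [1.4,4.8,100],
    [1.4,4.8,100],
    [1.4,4.8,100],
    [1.4,4.8,100]
  ],
  "roll": [-10,-20,-30,-40,-50,-60,-70,-80,-90,-100,-110,-120,-130,-140,-150,-160,-170,-178.8,-178.8,-178.8]
}}

```text
t: 3.4
tcp_pos: [0.495, -0.0608, 0.251]
tcp_rot: [-0.0, -0.505, 0.863, 0.0]
contact_force: [-0.7, 0.4, -0.2]
finger_gap: 0.997
finger_force: 0.0
```

Run:
```python
from h import *
m=camera_model("wrist");s=state();p,d=read_camera("wrist")
cv2.imwrite("pics/w2.png",p[...,::-1]);print(s["tcp_pos"],s["t"],yang(),s["joint_positions"][5])
h=cv2.cvtColor(p,cv2.COLOR_RGB2HSV)
red=((h[...,0]<8)|(h[...,0]>172))&(h[...,1]>150)&(h[...,2]>60)
for t in(60,150,200):
  for a,c,q in blobs(red&(h[...,2]>t))[0]:k=onplane(m,*c,.094);print(t,a,c,q,k.round(4),totool([k[0],k[1],.062]))
```

```text
[ 0.4950408  -0.06083531  0.25098964] 3.4 150.71508329072827 -1.1817470434037554
60 719 [252.8 172.5] [239 156  28  33] [ 0.4933 -0.0634  0.094 ] [  3.    0.2 189.1]
150 590 [252.9 174.8] [240 161  27  28] [ 0.4942 -0.0615  0.094 ] [  0.9   0.3 189.1]
200 549 [252.9 174.9] [240 162  27  26] [ 0.4943 -0.0614  0.094 ] [  0.8   0.3 189.1]
```

View pics/w2.png

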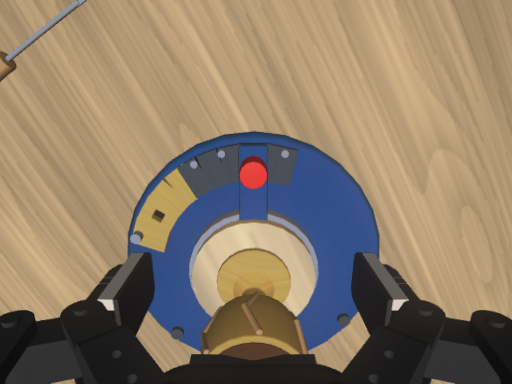

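The view confirms the knob at (253,175), within 1 mm of the tool axis. The brass hole is at (158,216).

Run:
```python
from h import *
m=camera_model("wrist");p=cv2.imread("pics/w2.png");v=cv2.cvtColor(p,cv2.COLOR_BGR2HSV)[204:228,146:172,2]
for a,c,q in blobs(v<75,10)[0]:
    c=c+[146,204];k=onplane(m,*c,.033)[:2];w=k-PV;print(a,c,q,k.round(4),np.hypot(*w).round(4),np.degrees(np.arctan2(w[1],w[0])).round(2))
```

```text
46 [158.7 214. ] [ 8  6 10  9] [ 0.6154 -0.0614] 0.1249 -61.41
```

>>> {"fn": "send_rows", "kwargs": {
  "gripper": [80,70,70,70,70,70,70,50,26,15,15,15,15],
  "travel": [
    [0.8,0.3,40],
    [0.8,0.3,80],
    [0.8,0.3,120],
    [0.8,0.3,150],
    [0.8,0.3,175],
    [0.8,0.3,189],
    [0.8,0.3,189],
    [0.8,0.3,189],
    [0.8,0.3,189],
    [0.8,0.3,189],
    [0.8,0.3,189],
    [0.8,0.3,189],
    [0.8,0.3,189]
  ],
  "roll": [0,0,0,0,0,0,0,0,0,0,0,0,0],
  "force": 50
}}

```text
t: 5.08
tcp_pos: [0.4948, -0.0617, 0.0633]
tcp_rot: [0.001, -0.506, 0.863, -0.001]
contact_force: [-0.5, -0.8, 6.1]
finger_gap: 0.289
finger_force: 48.9
```

>>> {"fn": "send_rows", "kwargs": {
  "gripper": [15,15,15,15,15,15,15],
  "travel": [
    [0,0,-3],
    [0,0,-6],
    [0,0,-9],
    [0,0,-12],
    [0,0,-15],
    [0,0,-15],
    [0,0,-15]
  ],
  "roll": [0,0,0,0,0,0,0]
}}

```text
t: 5.95
tcp_pos: [0.4941, -0.0614, 0.0771]
tcp_rot: [-0.0, -0.506, 0.862, 0.0]
contact_force: [3.0, 4.1, -11.2]
finger_gap: 0.285
finger_force: 49.6
```

Run:
```python
from h import *
s=state();print(s["tcp_pos"],s["contact_force"],s["torque"])
m=camera_model("wrist");p,d=read_camera("wrist");cv2.imwrite("pics/w3.png",p[...,::-1])
h=cv2.cvtColor(p,cv2.COLOR_RGB2HSV)
red=((h[...,0]<8)|(h[...,0]>172))&(h[...,1]>150)&(h[...,2]>200)
for a,c,q in blobs(red)[0]:print(a,c,q,atdepth(m,*c,d[int(c[1]),int(c[0])]).round(4))
# arc rows: rotation about PV in tool axes
R=R_();k=s["tcp_pos"][:2]-PV;print("r",np.hypot(*k))
def arc(a):
    t=np.radians(a);c,sn=np.cos(t),np.sin(t);w=PV+np.array([[c,-sn],[sn,c]])@(k*.125/np.hypot(*k))
    return totool([*w,s["tcp_pos"][2]])
for a in range(0,64,3):print(a,arc(a))
```

```text
[ 0.49411367 -0.0614145   0.077133  ] [  3.04336187   4.07027776 -11.18159   ] [ 0.77807879 -0.5410877  -0.12879088]
2924 [252.5 290.9] [220 262  66  58] [ 0.4941 -0.0615  0.1073]
r 0.12576899902583014
0 [-0.8 -0.  -0. ]
3 [-0.9 -6.6 -0. ]
6 [ -1.4 -13.1  -0. ]
9 [ -2.3 -19.6  -0. ]
12 [ -3.5 -26.   -0. ]
15 [ -5.  -32.4  -0. ]
18 [ -6.8 -38.6  -0. ]
21 [ -9.  -44.8  -0. ]
24 [-11.5 -50.9  -0. ]
27 [-14.3 -56.8  -0. ]
30 [-17.4 -62.5  -0. ]
33 [-20.8 -68.1  -0. ]
36 [-24.5 -73.5  -0. ]
39 [-28.5 -78.7  -0. ]
42 [-32.8 -83.7  -0. ]
45 [-37.3 -88.4  -0. ]
48 [-42. -93.  -0.]
51 [-47.  -97.2  -0. ]
54 [ -52.2 -101.2   -0. ]
57 [ -57.6 -104.9   -0. ]
60 [ -63.1 -108.3   -0. ]
63 [ -68.9 -111.5   -0. ]
```

View pics/w3.png

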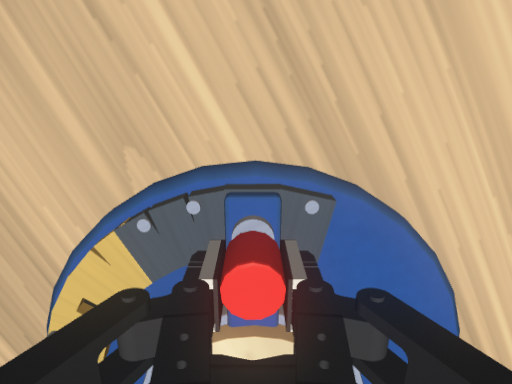

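Knob lift is 13.3 mm and the pin is clear of the hole. I'll swing part way, then check the forces.

>>> {"fn": "send_rows", "kwargs": {
  "gripper": [15,15,15,15,15,15,15,15,15,15,15],
  "travel": [
    [-0.8,0,-1.2],
    [-0.9,-6.6,-1.2],
    [-1.4,-13.1,-1.2],
    [-2.3,-19.6,-1.2],
    [-3.5,-26.0,-1.2],
    [-5.0,-32.4,-1.2],
    [-6.8,-38.6,-1.2],
    [-9.0,-44.8,-1.2],
    [-11.5,-50.9,-1.2],
    [-11.5,-50.9,-1.2],
    [-11.5,-50.9,-1.2]
  ],
  "roll": [0,-3,-6,-9,-12,-15,-18,-21,-24,-24,-24]
}}

```text
t: 7.38
tcp_pos: [0.5439, -0.0765, 0.0783]
tcp_rot: [-0.0, -0.674, 0.739, 0.0]
contact_force: [0.6, 1.0, -11.1]
finger_gap: 0.287
finger_force: 49.8
```

Run:
```python
from h import *
s=state();F=R_().T@s["contact_force"];print("Ftool",F.round(2),s["tcp_pos"],s["torque"])
k=s["tcp_pos"][:2]-PV;a0=np.degrees(np.arctan2(k[1],k[0]));print("r",np.hypot(*k),a0,yang()-90)
def arc(a):
    t=np.radians(a0+a);return totool([*(PV+.125*np.array([np.cos(t),np.sin(t)])),s["tcp_pos"][2]])
for a in list(range(0,37,3)):print(a,arc(a))
```

```text
Ftool [-1.09 -0.5  11.08] [ 0.54389162 -0.07651966  0.07829775] [ 0.14488877 -0.20777122  0.04129428]
r 0.12536759146673174 -95.35879968424483 84.7313441802714
0 [-0.4 -0.  -0. ]
3 [-0.5 -6.5 -0. ]
6 [ -1.  -13.1  -0. ]
9 [ -1.9 -19.6  -0. ]
12 [ -3.1 -26.   -0. ]
15 [ -4.6 -32.4  -0. ]
18 [ -6.4 -38.6  -0. ]
21 [ -8.6 -44.8  -0. ]
24 [-11.1 -50.9  -0. ]
27 [-13.9 -56.8  -0. ]
30 [-17.  -62.5  -0.1]
33 [-20.4 -68.1  -0.1]
36 [-24.1 -73.5  -0.1]
```

>>> {"fn": "send_rows", "kwargs": {
  "gripper": [15,15,15,15,15,15,15,15,15,15,15,15],
  "travel": [
    [-0.5,-6.5,0],
    [-1.0,-13.1,0],
    [-1.9,-19.6,0],
    [-3.1,-26.0,0],
    [-4.6,-32.4,0],
    [-6.4,-38.6,0],
    [-8.6,-44.8,0],
    [-11.1,-50.9,0],
    [-13.9,-56.8,0],
    [-17.0,-62.5,0],
    [-17.0,-62.5,0],
    [-17.0,-62.5,0]
  ],
  "roll": [-3,-6,-9,-12,-15,-18,-21,-24,-27,-30,-30,-30]
}}

```text
t: 8.88
tcp_pos: [0.6075, -0.065, 0.0783]
tcp_rot: [0.0, 0.842, -0.539, -0.0]
contact_force: [-1.5, 2.1, -12.3]
finger_gap: 0.29
finger_force: 49.9
```

```bash
cat >> h.py <<'E'
def report(name=None,angs=()):
    s=state();F=R_().T@s["contact_force"];print("t",round(s["t"],2),"Ftool",F.round(2),"tcp",np.array(s["tcp_pos"]).round(4))
    k=s["tcp_pos"][:2]-PV;a0=np.degrees(np.arctan2(k[1],k[0]));print("r",np.hypot(*k).round(4),"ang",a0.round(2),"tool",(yang()-90).round(2))
    m=camera_model("wrist");p,d=read_camera("wrist")
    if name:cv2.imwrite(f"pics/{name}.png",p[...,::-1])
    h=cv2.cvtColor(p,cv2.COLOR_RGB2HSV)
    red=((h[...,0]<8)|(h[...,0]>172))&(h[...,1]>150)&(h[...,2]>190)
    for a,c,q in blobs(red,300)[0]:
        w=atdepth(m,*c,d[int(c[1]),int(c[0])]);v=w[:2]-PV;print("knob",a,c,w.round(4),"r",np.hypot(*v).round(4),"ang",np.degrees(np.arctan2(v[1],v[0])).round(2))
    for a in angs:
        t=np.radians(a0+a);print(a,totool([*(PV+.125*np.array([np.cos(t),np.sin(t)])),s["tcp_pos"][2]]))
    return p,d,m
E
python3 - <<'E'
from h import *
report("w4")
E
```

```text
t 8.88 Ftool [-2.55  0.44 12.29] tcp [ 0.6075 -0.065   0.0783]
r 0.1247 ang -65.4 tool -245.27
knob 2924 [252.7 290.6] [ 0.609  -0.0659  0.1092] r 0.126 ang -64.95
```

View pics/w4.png

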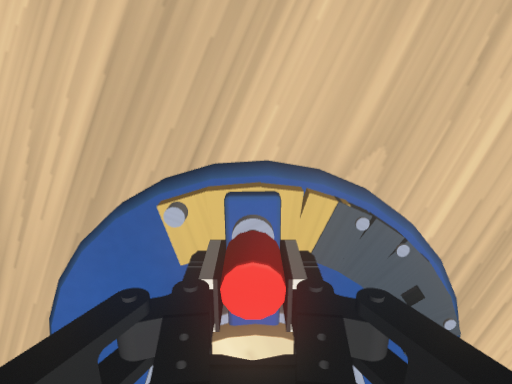

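The pin is over the brass (the start hole shows at (413,296)), with the target hole just ahead under the arm. Next I lower the pin gently onto the brass.

>>> {"fn": "send_rows", "kwargs": {
  "gripper": [15,15,15,15,15,15],
  "travel": [
    [0,0,1],
    [0,0,2],
    [0,0,3],
    [0,0,3.5],
    [0,0,3.5],
    [0,0,3.5]
  ],
  "roll": [0,0,0,0,0,0]
}}

```text
t: 9.68
tcp_pos: [0.6078, -0.065, 0.0748]
tcp_rot: [0.0, 0.842, -0.539, -0.0]
contact_force: [-4.5, 3.4, -10.2]
finger_gap: 0.288
finger_force: 50.0
```

Run:
```python
from h import *
report()
```

```text
t 9.68 Ftool [-5.01  2.63 10.2 ] tcp [ 0.6078 -0.065   0.0748]
r 0.1247 ang -65.26 tool -245.19
knob 2922 [252.7 290.7] [ 0.609  -0.0653  0.105 ] r 0.1255 ang -64.81
```

>>> {"fn": "send_rows", "kwargs": {
  "gripper": [15,15,30,30,30,30,30],
  "travel": [
    [0,0,0.7],
    [0,0,0.7],
    [0,0,0.7],
    [0,0,0.7],
    [0,0,0.7],
    [0,0,3],
    [0,0,3]
  ],
  "roll": [0,0,0,0,0,0,0],
  "force": 20
}}

```text
t: 10.6
tcp_pos: [0.608, -0.0651, 0.0718]
tcp_rot: [0.0, 0.842, -0.539, -0.0]
contact_force: [0.4, 0.6, -1.1]
finger_gap: 0.352
finger_force: 0.0
```

Run:
```python
from h import *
report("w5",[0,1,2,3,4,5,6,7,8])
print(state()["finger_gap"]*85.4)
```

```text
t 10.6 Ftool [-0.41 -0.61  1.12] tcp [ 0.608  -0.0651  0.0718]
r 0.125 ang -65.19 tool -245.2
knob 3005 [252.9 294.3] [ 0.6088 -0.0647  0.103 ] r 0.1249 ang -64.79
0 [ 0.1 -0.  -0. ]
1 [ 0.  -2.2 -0. ]
2 [-0.  -4.4 -0. ]
3 [-0.1 -6.6 -0. ]
4 [-0.2 -8.7 -0. ]
5 [ -0.4 -10.9  -0. ]
6 [ -0.6 -13.1  -0. ]
7 [ -0.9 -15.3  -0. ]
8 [ -1.2 -17.4  -0. ]
30.196109508261696
```

The knob is free and riding on the brass, so I'll push it slowly with the loosely caged fingers.

>>> {"fn": "send_rows", "kwargs": {
  "gripper": [30,30,30,30,30,30],
  "travel": [
    [0,-1.1,0],
    [0,-2.2,0],
    [0,-3.3,0],
    [0,-4.4,0],
    [-0.1,-5.5,0],
    [-0.1,-5.5,0]
  ],
  "roll": [-0.5,-1,-1.5,-2,-2.5,-2.5]
}}

```text
t: 11.4
tcp_pos: [0.6122, -0.063, 0.0718]
tcp_rot: [0.001, 0.854, -0.52, -0.001]
contact_force: [-4.9, -1.6, 2.2]
finger_gap: 0.347
finger_force: 2.5
```

Run:
```python
from h import *
report()
```

```text
t 11.4 Ftool [-0.83  5.06 -2.14] tcp [ 0.6122 -0.063   0.0718]
r 0.1248 ang -63.02 tool -242.69
knob 3003 [258.5 294. ] [ 0.6117 -0.0642  0.1042] r 0.1257 ang -63.51
```

>>> {"fn": "send_rows", "kwargs": {
  "gripper": [30,30,30,30],
  "travel": [
    [0,-0.7,0],
    [0,-1.4,0],
    [0,-2.0,0],
    [0,-2.0,0]
  ],
  "roll": [-0.3,-0.6,-1,-1]
}}

```text
t: 11.95
tcp_pos: [0.6141, -0.062, 0.0716]
tcp_rot: [0.001, 0.859, -0.513, -0.001]
contact_force: [-4.8, -2.0, 0.1]
finger_gap: 0.353
finger_force: 2.5
```

Run:
```python
from h import *
report()
```

```text
t 11.95 Ftool [-0.54  5.18 -0.13] tcp [ 0.6141 -0.062   0.0716]
r 0.1248 ang -62.07 tool -241.7
knob 3004 [258.5 294. ] [ 0.6137 -0.0635  0.1044] r 0.1259 ang -62.55
```

>>> {"fn": "send_rows", "kwargs": {
  "gripper": [30,30,30,30],
  "travel": [
    [0,-0.5,0],
    [0,-1.0,0],
    [0,-1.3,0],
    [0,-1.3,0]
  ],
  "roll": [-0.2,-0.4,-0.6,-0.6]
}}

```text
t: 12.5
tcp_pos: [0.6166, -0.061, 0.0723]
tcp_rot: [-0.0, 0.861, -0.508, 0.001]
contact_force: [-0.3, 0.3, -0.6]
finger_gap: 0.347
finger_force: 0.0
```

Run:
```python
from h import *
report()
```

```text
t 12.5 Ftool [-0.42  0.09  0.59] tcp [ 0.6166 -0.061   0.0723]
r 0.1252 ang -60.86 tool -241.09
knob 2615 [256.8 280. ] [ 0.6163 -0.062   0.0945] r 0.1259 ang -61.16
```

It dropped: the knob top reads 94.5 mm (home is 94) and the force is about zero. I'll open and retreat upward.

>>> {"fn": "send_rows", "kwargs": {
  "gripper": [50,70,80,80,80,80,80,80,80,80],
  "travel": [
    [0,0,0],
    [0,0,0],
    [0,0,0],
    [0,0,-20],
    [0,0,-60],
    [0,0,-110],
    [0,0,-160],
    [0,0,-180],
    [0,0,-180],
    [0,0,-180]
  ],
  "roll": [0,0,0,0,0,0,0,0,0,0]
}}

```text
t: 13.8
tcp_pos: [0.6157, -0.0611, 0.2505]
tcp_rot: [0.0, 0.861, -0.508, -0.001]
contact_force: [-0.9, -0.8, -0.2]
finger_gap: 0.941
finger_force: 0.0
```

Run:
```python
from h import *
report("w6")
p,d=read_camera("scene");a=np.load("scene0.npz")["p"][165:255,195:315];b=p[165:255,195:315]
cv2.imwrite("pics/fin.png",cv2.resize(np.vstack([b]),None,fx=6,fy=6,interpolation=cv2.INTER_CUBIC)[...,::-1])
m=camera_model("scene");h=cv2.cvtColor(p,cv2.COLOR_RGB2HSV)
red=((h[...,0]<8)|(h[...,0]>172))&(h[...,1]>150)&(h[...,2]>60)
for x in blobs(red)[0]:print(x,onplane(m,*x[1],.078))
```

```text
t 13.8 Ftool [0.27 1.14 0.21] tcp [ 0.6157 -0.0611  0.2505]
r 0.1249 ang -61.21 tool -241.1
knob 565 [253.1 176.3] [ 0.6164 -0.0614  0.0947] r 0.1254 ang -61.01
(103, array([223.2, 209.5]), array([219, 203,   9,  14], dtype=int32)) [ 0.61324381 -0.06092943  0.078     ]
```

View pics/fin.png

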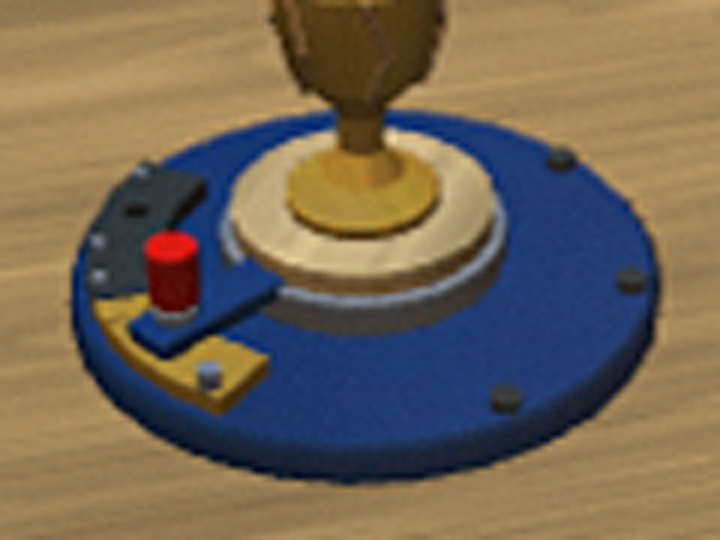

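The arm sits over the brass, with the knob at crop (172,272), i.e. about (224,210) in the full picture. It stands as low above the arm as it did at the start, so the pin is home.

```bash
python3 -c "
from cell import *
print(sign_off())"
```

```text
the job is handed in; nothing more can be done
None
```

The pin was lifted, swung about 58° counter-clockwise and dropped fully home in the brass segment's hole; the knob was let go, the arm backed off clear, and the job was handed in at about 14 s.

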